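Find the steel spacer on the beam balance

ROBOT

A 6-joint arm with a two-finger parallel gripper is mounted at the origin on the work surface. World frame = base frame: x ahead of the robot, y to its left, z up, the work surface at z = 0. Lengths are in mm, angles in rad, forces in N, time in s.
With the tool pointing down it reaches from about 275 to 775 mm from the base axis. Payload 14.6 kg.
Tool frame: the origin (TCP) lies where the fingers leave the gripper's body, on its centre line; the fingertips stand 73 mm ahead of it and the grasp point (between the pads) lies 54 mm ahead of it; x points along the fingers, y is the direction in which the jaws open and shut, and the axes are right-handed (so a half turn about x gives the same grasp; the last joint's range is limited). The gripper opens to 85 mm and grips with 20 to 120 N. Pads are 22 mm wide; open, the fingers measure 114 mm over their backs; the gripper's body (76 mm by 85 mm) begins 54 mm behind the grasp point. The pads swing forward as they close: fully open they stand 13 mm farther back than shut.
Start: joints at [-1.258, 0.263, -0.048, 1.259, 0, 1.415], TCP at [236.73, -468.602, 303.878] pointing down, gripper open.
Joint ranges: [-2.65, 2.65], [-0.89, 1.7], [-1.18, 1.37], [-2.13, 2.11], [-1.35, 1.29], [-3.14, 3.14]. Speed limits (rad/s): [1.89, 1.89, 2.57, 2.79, 3.14, 3.14].

INTERFACE

Orientations are given as a 3x3 rotation matrix whose columns are the frame's x, y, z axes.
In Python, from bench import manip, get_image, calibration, order gives the robot as it stands.
- The arm moves only by the tool carry_out, never from a script. Its argument "commands" is a list of rows, each an object with "offset": the shift along the tool's x, y, z in cm, a list of three; "turn": the turn about the tool's x in degrees. In form: [{"offset": [dx, dy, dz], "turn": turn}, ...]. A call has 1 to 20 rows; each row is the pose to reach, as a shift and turn from the pose measured when the call began, along the tool's axes at that moment; what a row does not reach only later rows make up. A row lasts 1/10 s, in which the tool goes at most 50 mm and 8.59 degrees, less where a joint would pass 70% of its speed; a pose out of reach is approached as far as the arm can. A call with a gripper value outside its range is refused whole. "grip" is the finger opening in cm, from 0 to 8.54, set as the call begins (left out, the last holds). The fingers move at their own pace and stop on an object; the grip force is fixed at half the most. Time passes only in rows, so rows that repeat a pose let the fingers close. It gives the time, the measured TCP pose, the force and the opening at its end, in the units of the state.
- manip.read_state(): the state, without advancing time (a new reading comes with each control period).
- get_image(name): name is "scene" or "top"; returns (picture, depth): 420x560x3 uint8, blue, green, red; 420x560 float32, mm along the optical axis (not along the pixel's ray), 0 where there is no reading.
- calibration(name): a dict with "fovy" (degrees; the focal length in pixels is half the picture's height over the tangent of half this angle, whatever the lens; pixels are square), "cx", "cy" (the principal point, pixels), "extrinsics" (4x4, takes a point from camera to world coordinates). Camera axes: x right, y down, z forward; pixel columns grow to the right and rows downward; lengths in mm; the calibration is good to about 2 mm. A picture is of the moment at which its call begins. calibration takes no time and is no camera call.
- order.job_done(): hands the job in, once; it reports no verdict.
The state is a dict: "time_s": time; "joint_pos": joint angles; "joint_velocities": joint speeds; "tau": joint torques, N m; "ee_pos": TCP position; "eef_rot": TCP orientation; "wrist_force": force on the tool from outside, world axes, zero at the start; "wrist_torque": the same for the moment, N m; "gripper_width": opening from 0.0 (shut) to 1.0 (fully open).
Only numpy, scipy, OpenCV 4.12 (cv2) and the standard library are available. Lean on these libraries where they do the work, as an engineer would, in place of code of your own. Each camera call takes 0.05 s, during which the arm holds its last target. There are 200 camera calls.

TASK

The two tall round spacers look alike, but one is steel and the other is light aluminium. Stand one on each pan of the beam balance and let go, so that the heavier side drops; then put the spacer from the side that dropped into the open grey parts tray, and leave the other standing on its pan.

Things in the scene. Friction and masses are not known exactly. Their poses are not given: they have to be found in the camera images.
- spacer_a: one of two tall round bare-metal spacers: upright cylinder, 32 mm across, 40 mm tall, 60 to 260 g (which is heavier shows only on the balance), dark hole in the top. Origin at the centre of its underside. Stands on the robot's side of the balance in a row, 70 mm or more centre to centre, with a short round spacer (18 mm tall) and a square one (32 mm wide, 40 mm tall), neither needed.
- spacer_b: the other tall round spacer in the row, outwardly the same: 32 mm across, 40 mm tall, origin at the centre of its underside.
- balance: dark base (110 x 90 mm) of the beam balance, fixed to the bench. Origin at the centre of its underside; y points along the beam to one pan, x across it. The pivot is 55 mm above the origin. Two round aluminium pans, fixed to the beam and tilting with it, are centred at y = +110 and -110 mm: inside diameter 70 mm, floor 63 mm above the bench when level, rim 6 mm above the floor.
- beam (a joint): angle of the beam in rad: 0 level, positive when the pan at +y of the balance is down, negative when the pan at -y is down; stops at +0.13 and -0.13 (that pan 14 mm below level, the other 14 mm above). A weak spring levels it when empty; the light spacer alone tips it 0.04 to 0.1, the heavy one alone to the stop, both together 0.04 or more to the heavy side, within a second.
- tray: open grey parts tray, fixed to the bench to the left or right of the balance: 140 mm along its x, 110 mm along its y, 25 mm high, walls and floor about 4 mm. Origin at the centre of its underside. A black hub (120 x 55 mm, 22 mm high) that is not needed lies on the opposite side.

How it is judged (in metres and radians):
On the way:
1. both tall round spacers stand released, one on each pan, the robot off the balance, and one side is down (((y of spacer_a in the frame of balance between 0.085 and 0.135 m and x of spacer_a in the frame of balance between -0.025 and 0.025 m and z of spacer_a in the frame of balance between 0.04 and 0.09 m and angle between each of spacer_a, spacer_b's own z axis and vertical below 0.3 rad and contact force between the fingers and spacer_a below 0.1 N and y of spacer_b in the frame of balance between -0.135 and -0.085 m and x of spacer_b in the frame of balance between -0.025 and 0.025 m and z of spacer_b in the frame of balance between 0.04 and 0.09 m and contact force between the fingers and spacer_b below 0.1 N) or (y of spacer_a in the frame of balance between -0.135 and -0.085 m and x of spacer_a in the frame of balance between -0.025 and 0.025 m and z of spacer_a in the frame of balance between 0.04 and 0.09 m and angle between each of spacer_a, spacer_b's own z axis and vertical below 0.3 rad and contact force between the fingers and spacer_a below 0.1 N and y of spacer_b in the frame of balance between 0.085 and 0.135 m and x of spacer_b in the frame of balance between -0.025 and 0.025 m and z of spacer_b in the frame of balance between 0.04 and 0.09 m and contact force between the fingers and spacer_b below 0.1 N)) and (value of joint beam above 0.035 rad or value of joint beam below -0.035 rad) and contact force between the arm and balance below 0.1 N), for 0.3 s.
At the end, for the whole second after the job is handed in: The heavier spacer rests on the tray's floor, standing or lying; the lighter one stands upright (within 17 degrees) on a pan, within 25 mm of its centre each way (inside the rim), the beam under 0.115 rad from level, as only the lighter one alone leaves it; both released, at rest (((x of spacer_a in the frame of tray between -0.066 and 0.066 m and y of spacer_a in the frame of tray between -0.051 and 0.051 m and z of spacer_a in the frame of tray between -0.005 and 0.022 m and ((y of spacer_b in the frame of balance between 0.085 and 0.135 m and x of spacer_b in the frame of balance between -0.025 and 0.025 m and z of spacer_b in the frame of balance between 0.04 and 0.09 m and angle between spacer_b's own z axis and vertical below 0.3 rad and contact force between the fingers and spacer_b below 0.1 N) or (y of spacer_b in the frame of balance between -0.135 and -0.085 m and x of spacer_b in the frame of balance between -0.025 and 0.025 m and z of spacer_b in the frame of balance between 0.04 and 0.09 m and angle between spacer_b's own z axis and vertical below 0.3 rad and contact force between the fingers and spacer_b below 0.1 N))) or (x of spacer_b in the frame of tray between -0.066 and 0.066 m and y of spacer_b in the frame of tray between -0.051 and 0.051 m and z of spacer_b in the frame of tray between -0.005 and 0.022 m and ((y of spacer_a in the frame of balance between 0.085 and 0.135 m and x of spacer_a in the frame of balance between -0.025 and 0.025 m and z of spacer_a in the frame of balance between 0.04 and 0.09 m and angle between spacer_a's own z axis and vertical below 0.3 rad and contact force between the fingers and spacer_a below 0.1 N) or (y of spacer_a in the frame of balance between -0.135 and -0.085 m and x of spacer_a in the frame of balance between -0.025 and 0.025 m and z of spacer_a in the frame of balance between 0.04 and 0.09 m and angle between spacer_a's own z axis and vertical below 0.3 rad and contact force between the fingers and spacer_a below 0.1 N)))) and value of joint beam between -0.115 and 0.115 rad and linear speed of each of spacer_a, spacer_b below 0.03 m/s); the robot touches nothing.
It also fails if it takes over 72 s, if anything falls off the work surface, if the arm or the gripper's body presses on something with over 40 N, if the wrist force passes 120 N, or if a joint passes its speed limit or range.

## Working session

There is one attempt and no reset: what is moved stays moved. The work goes in short steps, Python scripts to look and compute and a tool call to move; the robot and the scene stay as the last step left them, time stands still between calls to the robot, and variables do not carry over. Pictures are saved under pics/ and viewed, about 8 in all and at most 12, crops included, and the job is handed in when it is done.

Besides the shell and the picture viewer there is one more tool, called after "Call:" in YAML: its name, and indented under it one key for each argument. carry_out: Moves the arm, as the interface text tells. Its arguments: {"type":"object","properties":{"commands":{"type":"array"},"grip":{"type":"number"}},"required":["commands"]}

```bash
mkdir -p pics
cat > h.py <<'E'
import numpy as np, cv2
from bench import manip, get_image, calibration, order
def cap(cam,name=None):
    im,d=get_image(cam)
    if name: cv2.imwrite(f'pics/{name}.png',im)
    np.savez(f'/tmp/{cam}.npz',im=im,d=d); return im,d
def cloud(cam,d):
    c=calibration(cam); h,w=d.shape; f=h/2/np.tan(np.radians(c['fovy'])/2)
    v,u=np.mgrid[:h,:w]; P=np.stack([(u-c['cx'])/f*d,(v-c['cy'])/f*d,d],-1)
    E=np.array(c['extrinsics']); W=P@E[:3,:3].T+E[:3,3]; W[d==0]=np.nan; return W
E
python3 - <<'E'
from h import *
a,d=cap('top','top1'); cap('scene','scene1')
cv2.imwrite('pics/top1.png',a)
s=manip.read_state(); print(s)
for c in('top','scene'): print(calibration(c))
E
```

```text
{'time_s': 0.1, 'joint_pos': array([-1.25829175e+00,  2.63485072e-01, -4.88349898e-02,  1.25939427e+00,
       -2.57553890e-05,  1.41551343e+00]), 'joint_velocities': array([ 0.00133135, -0.00018243,  0.0029331 ,  0.00058758,  0.00095297,
       -0.00073655]), 'tau': array([ 4.63340562e-03, -6.38579178e+01,  3.85064757e+01,  9.86005005e-03,
       -8.22543961e-05,  1.05088205e-05]), 'ee_pos': array([ 236.67738715, -468.44399359,  303.48210054]), 'eef_rot': array([[-3.06743572e-04,  4.50912429e-01, -8.92568141e-01],
       [ 8.65629217e-04, -8.92567729e-01, -4.50912519e-01],
       [-9.99999578e-01, -9.10947578e-04, -1.16533559e-04]]), 'wrist_force': array([ 0.52101296, -0.74188239,  0.15372948]), 'wrist_torque': array([ 0.0013595 , -0.02134226, -0.03762563]), 'gripper_width': 1.0023702886918426}
{'fovy': 54.94225621421424, 'cx': 282.1408825486691, 'cy': 217.00357350145717, 'extrinsics': array([[ 1.60974680e-02, -9.88774793e-01,  1.48543867e-01,
         4.09483611e+02],
       [-9.99845226e-01, -1.48636504e-02,  9.41253010e-03,
        -2.31467082e+01],
       [-7.09896838e-03, -1.48672395e-01, -9.88861023e-01,
         9.58887475e+02],
       [ 0.00000000e+00,  0.00000000e+00,  0.00000000e+00,
         1.00000000e+00]])}
{'fovy': 42.68610195242471, 'cx': 276.7340530043581, 'cy': 202.33652843490432, 'extrinsics': array([[ 7.72335212e-01,  4.68147204e-01, -4.29344286e-01,
         9.60272733e+02],
       [ 6.35120197e-01, -5.80806131e-01,  5.09201899e-01,
        -5.27562158e+02],
       [-1.09843486e-02, -6.65959784e-01, -7.45906770e-01,
         8.34361691e+02],
       [ 0.00000000e+00,  0.00000000e+00,  0.00000000e+00,
         1.00000000e+00]])}
```

View pics/top1.png

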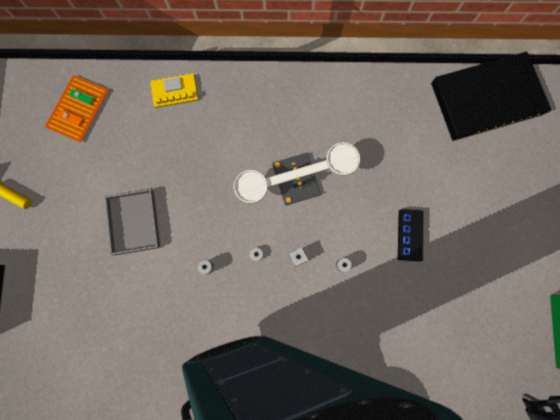

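View pics/scene1.png

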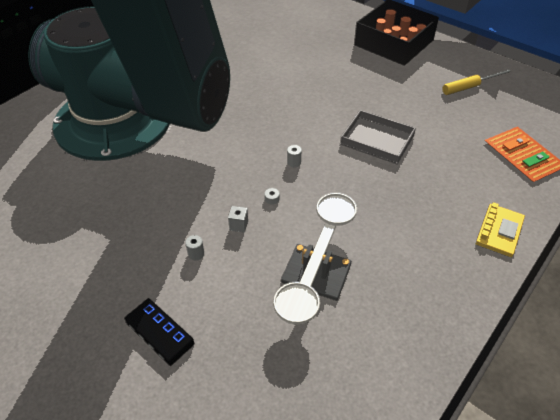

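The top view shows the pans at (251,186) and (343,158) and the tray around (133,221). The row is tall round at (205,267), short at (256,254), square at (298,257) and tall round at (344,265). The scene view agrees, with the tall ones at (294,156) and (194,247). Next I'll measure these with depth.

```bash
cat > m.py <<'E'
from h import *
def blob(W,c,r,z0,z1):
    v,u=np.mgrid[:W.shape[0],:W.shape[1]]
    m=((u-c[0])**2+(v-c[1])**2<r*r)&(W[...,2]>z0)&(W[...,2]<z1)
    P=W[m]
    if len(P)<8: return None
    (x,y),(w,h),a=cv2.minAreaRect(P[:,:2].astype(np.float32))
    (ex,ey),er=cv2.minEnclosingCircle(P[:,:2].astype(np.float32))
    return np.round([len(P),*P.mean(0),x,y,w,h,a,ex,ey,er,P[:,2].std()],1)
E
python3 - <<'E'
from m import *
W=cloud('top',np.load('/tmp/top.npz')['d']); S=cloud('scene',np.load('/tmp/scene.npz')['d'])
for n,t,s,z0,z1,r in [('L',(205,267),(294,150),33,50,16),('short',(256,254),(272,192),12,30,14),('sq',(298,257),(238,213),33,50,16),('R',(344,265),(194,241),33,50,16),
  ('panL',(251,186),(337,208),50,90,24),('panR',(343,158),(297,301),50,90,24),('tray',(133,221),(378,137),15,40,55),('base',(297,178),(318,270),15,48,40)]:
    print(n,blob(W,t,r,z0,z1)); print('   S',blob(S,s,r*1.5,z0,z1))
print('bench',np.nanmedian(W[280:310,180:240,2]),np.nanmedian(S[300:340,60:100,2]))
E
```

```text
L [158.  430.1 158.5  41.9 429.5 158.7  29.2  31.    1.5 430.6 159.   15.8
   2. ]
   S [130.  434.  156.5  38.  433.2 158.5  30.3  31.6  80.6 434.9 159.8  17.7
   2. ]
short [147.  461.9  43.9  19.8 461.7  43.9  29.7  29.4  46.1 462.2  43.7  15.7
   1.8]
   S [148.  465.2  42.2  16.2 464.   43.1  29.1  32.5  39.5 465.3  43.4  17.2
   1.6]
sq [200.  456.3 -52.5  41.8 456.2 -52.5  31.4  31.6  27.3 456.5 -53.   21.1
   1.6]
   S [229.  459.9 -54.7  37.9 459.3 -53.6  32.6  34.8  29.5 458.8 -54.2  22.4
   1.7]
R [ 160.   440.  -156.5   41.7  440.2 -156.7   30.4   30.5   40.6  440.1
 -157.    15.9    1.7]
   S [ 202.   443.9 -158.8   37.8  443.2 -157.5   31.5   31.7   17.2  443.4
 -156.6   17.2    1.8]
panL [950.  613.1  54.8  65.4 610.   52.1  85.9  75.1  74.4 616.3  50.   46.8
   2.8]
   S [1247.   617.2   48.3   61.7  612.7   39.2  111.4   76.2   85.6  618.2
   36.    59.6    3. ]
panR [ 932.   678.8 -148.7   65.2  675.4 -148.9   74.9   83.9   54.6  678.6
 -143.6   45.7    2.8]
   S [1742.   679.6 -145.6   61.8  683.1 -134.1  112.2   74.9   87.2  674.1
 -133.1   59.4    2.9]
tray [608.  534.5 340.9  24.3 533.8 339.3 140.8 111.6  10.5 533.3 338.5  88.2
   4. ]
   S [638.  530.5 325.5  21.6 514.8 399.2 192.1 486.4   1.9 433.8 396.5 243.3
   4.5]
base [311.  637.2 -45.3  18.6 644.7 -47.4 106.7  87.   16.2 645.3 -49.2  64.1
   7.1]
   S [146.  650.5 -52.   31.  644.1 -38.   99.9  53.7  16.4 642.  -31.3  52.2
  10.2]
bench 2.1728397429258166 -1.8305971179522658
```

```bash
cat >> m.py <<'E'
from scipy.optimize import least_squares
def bal(cam,W,cs):
    # outer-half rim of both pans -> balance centre and heading
    v,u=np.mgrid[:W.shape[0],:W.shape[1]]; y0=np.array([-.29,.957]); H=[]
    for sg,c,r in cs:
        m=((u-c[0])**2+(v-c[1])**2<r*r)&(W[...,2]>50)&(W[...,2]<95); P=W[m][:,:2].astype(np.float32)
        h=cv2.convexHull(P)[:,0]; k=P@y0*sg; h=h[(h@y0*sg)>k.max()-45]; H.append((sg,h))
    def res(p):
        d=np.array([-np.sin(p[2]),np.cos(p[2])])
        return np.concatenate([np.hypot(*(h-(p[:2]+sg*110*d)).T)-p[3] for sg,h in H])
    o=least_squares(res,[645,-48,.29,37],loss='soft_l1'); p=o.x; d=np.array([-np.sin(p[2]),np.cos(p[2])])
    print(cam,p.round(3),np.abs(o.fun).mean().round(2),'pan+',p[:2]+110*d,'pan-',p[:2]-110*d)
def plan(*T):
    s=manip.read_state(); R=s['eef_rot']; p=s['ee_pos']; print('t',s['time_s'],'p',p.round(1),'F',s['wrist_force'].round(1),'w',s['gripper_width'],'j6',s['joint_pos'][[0,5]].round(2))
    yaw=np.degrees(np.arctan2(R[1,1],R[0,1])); print('yaw',yaw.round(1))
    for t in T: print(t,'->',(R.T@(np.array(t[:3])-p)/10).round(2),'turn',round(yaw-t[3],1))
E
python3 - <<'E'
from m import *
W=cloud('top',np.load('/tmp/top.npz')['d']); S=cloud('scene',np.load('/tmp/scene.npz')['d'])
bal('top',W,[(1,(251,186),21),(-1,(343,158),21)])
bal('scene',S,[(1,(337,208),25),(-1,(297,301),28)])
plan((441.7,-157,200,17),(441.7,-157,87,17))
E
```

```text
top [ 6.45606e+02 -4.66980e+01  3.13000e-01  3.74770e+01] 0.34 pan+ [611.70827345  57.94912485] pan- [ 679.50281533 -151.34468799]
scene [ 6.48076e+02 -4.77610e+01  3.13000e-01  3.79420e+01] 0.33 pan+ [614.16257663  56.88089532] pan- [ 681.98889977 -152.40262025]
t 0.1 p [ 236.7 -468.4  303.5] F [ 0.5 -0.7  0.2] w 1.0023702886918426 j6 [-1.26  1.42]
yaw -63.2
(441.7, -157, 200, 17) -> [ 10.37 -18.54 -32.34] turn -80.2
(441.7, -157, 87, 17) -> [ 21.67 -18.53 -32.34] turn -80.2
```

Call:
carry_out:
  commands:
    - {"offset": [2,-4,-7],"turn": -8}
    - {"offset": [4,-8,-14],"turn": -16}
    - {"offset": [6,-12,-21],"turn": -24}
    - {"offset": [8,-15,-27],"turn": -32}
    - {"offset": [10,-18,-31],"turn": -40}
    - {"offset": [10.4,-18.5,-32.3],"turn": -48}
    - {"offset": [10.4,-18.5,-32.3],"turn": -56}
    - {"offset": [10.4,-18.5,-32.3],"turn": -64}
    - {"offset": [10.4,-18.5,-32.3],"turn": -72}
    - {"offset": [10.4,-18.5,-32.3],"turn": -81}
    - {"offset": [10.4,-18.5,-32.3],"turn": -81}
    - {"offset": [10.4,-18.5,-32.3],"turn": -81}
    - {"offset": [10.4,-18.5,-32.3],"turn": -81}
    - {"offset": [10.4,-18.5,-32.3],"turn": -81}
  grip: 6.0

```text
time_s: 1.5
ee_pos: [441.4, -157.8, 199.7]
eef_rot: [[-0.0, 0.953, 0.303], [0.001, 0.303, -0.953], [-1.0, 0.0, -0.001]]
wrist_force: [1.1, 0.2, 0.4]
gripper_width: 0.703
```

Run:
```python
from m import *
plan((441.7,-157,87,18),(441.7,-157,200,18))
im,d=cap('scene'); cv2.imwrite('pics/s2.png',cv2.resize(im[120:330,90:370],None,fx=2.8,fy=2.8,interpolation=2))
```

```text
t 1.5 p [ 441.4 -157.8  199.7] F [1.1 0.2 0.4] w 0.7032651878413727 j6 [-0.52  0.75]
yaw 17.7
(441.7, -157, 87, 18) -> [11.27  0.05 -0.06] turn -0.3
(441.7, -157, 200, 18) -> [-0.03  0.05 -0.07] turn -0.3
```

View pics/s2.png

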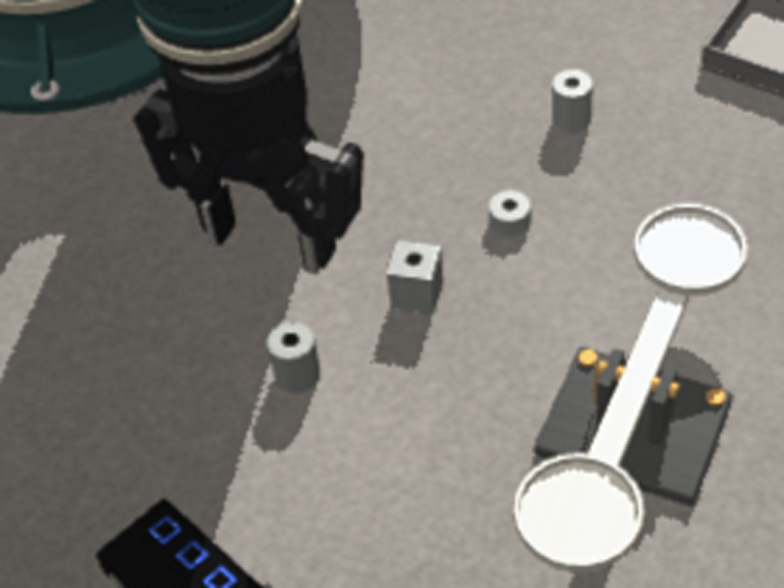

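The gripper hangs over the right-hand spacer with its fingers along x and nothing in the way, so I'll descend and grip.

Call:
carry_out:
  commands:
    - {"offset": [4,0,0],"turn": 0}
    - {"offset": [7,0,0],"turn": 0}
    - {"offset": [9,0,0],"turn": 0}
    - {"offset": [10.5,0,0],"turn": 0}
    - {"offset": [11.3,0.05,-0.05],"turn": 0}
    - {"offset": [11.3,0.05,-0.05],"turn": 0}
    - {"offset": [11.3,0.05,-0.05],"turn": 0}

```text
time_s: 2.25
ee_pos: [442.0, -157.2, 87.2]
eef_rot: [[0.0, 0.953, 0.303], [0.001, 0.303, -0.953], [-1.0, 0.0, -0.001]]
wrist_force: [-0.4, 0.2, 0.7]
gripper_width: 0.702
```

Call:
carry_out:
  commands:
    - {"offset": [0,0,0],"turn": 0}
    - {"offset": [0,0,0],"turn": 0}
    - {"offset": [0,0,0],"turn": 0}
    - {"offset": [0,0,0],"turn": 0}
    - {"offset": [0,0,0],"turn": 0}
    - {"offset": [0,0,0],"turn": 0}
    - {"offset": [0,0,0],"turn": 0}
    - {"offset": [0,0,0],"turn": 0}
  grip: 0

```text
time_s: 3.05
ee_pos: [442.3, -157.4, 88.2]
eef_rot: [[0.002, 0.953, 0.303], [-0.0, 0.303, -0.953], [-1.0, 0.001, 0.001]]
wrist_force: [-3.2, 0.9, 11.3]
gripper_width: 0.341
```

Run:
```python
from m import *
plan((441.7,-157,200,18))
im,d=cap('scene'); cv2.imwrite('pics/s3.png',cv2.resize(im[180:300,130:290],None,fx=4,fy=4,interpolation=2))
```

```text
t 3.05 p [ 442.3 -157.4   88.2] F [-3.2  0.9 11.3] w 0.34122661267870036 j6 [-0.52  0.75]
yaw 17.7
(441.7, -157, 200, 18) -> [-11.18  -0.03  -0.05] turn -0.3
```

View pics/s3.png

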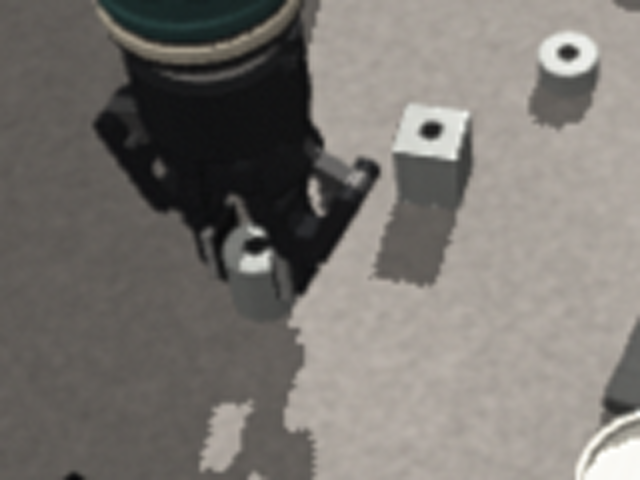

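The spacer is held between the pads, with the fingertips clear of the bench. I'll lift it and carry it over the right pan.

Call:
carry_out:
  commands:
    - {"offset": [-4,0,0],"turn": 0}
    - {"offset": [-8,0,0],"turn": 0}
    - {"offset": [-11.2,1,0.3],"turn": 0}
    - {"offset": [-12,4.5,1.3],"turn": 0}
    - {"offset": [-12,8.5,2.5],"turn": 0}
    - {"offset": [-12,12.5,3.7],"turn": 0}
    - {"offset": [-12,16.5,4.8],"turn": 0}
    - {"offset": [-12,20,5.9],"turn": 0}
    - {"offset": [-12,22,6.4],"turn": 0}
    - {"offset": [-12,22.9,6.7],"turn": 0}
    - {"offset": [-12,22.9,6.7],"turn": 0}
    - {"offset": [-12,22.9,6.7],"turn": 0}
    - {"offset": [-12,22.9,6.7],"turn": 0}

```text
time_s: 4.4
ee_pos: [680.0, -151.8, 208.8]
eef_rot: [[0.001, 0.953, 0.303], [-0.0, 0.303, -0.953], [-1.0, 0.001, 0.001]]
wrist_force: [-0.2, -1.1, -1.8]
gripper_width: 0.341
```

Run:
```python
from m import *
plan((680.7,-151.9,153.5,18))
im,d=cap('scene','s4'); cv2.imwrite('pics/s4.png',cv2.resize(im[200:360,180:400],None,fx=3,fy=3,interpolation=2))
```

```text
t 4.4 p [ 680.  -151.8  208.8] F [-0.2 -1.1 -1.8] w 0.34109589738939544 j6 [-0.34  0.93]
yaw 17.6
(680.7, -151.9, 153.5, 18) -> [5.53 0.06 0.03] turn -0.4
```

View pics/s4.png

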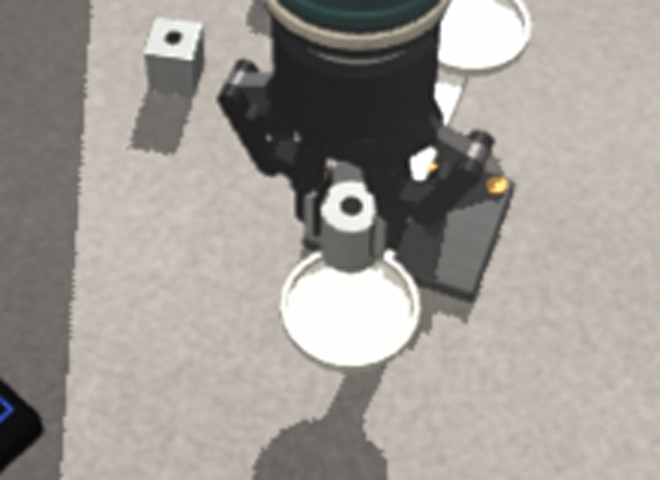

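The spacer hangs over the pan. I'll lower it to about 2 mm above the pan floor and release.

Call:
carry_out:
  commands:
    - {"offset": [2,0,0],"turn": 0}
    - {"offset": [3.5,0,0],"turn": 0}
    - {"offset": [4.5,0.05,0],"turn": 0}
    - {"offset": [5.2,0.05,0],"turn": 0}
    - {"offset": [5.6,0.05,0],"turn": 0}
    - {"offset": [5.6,0.05,0],"turn": 0}
    - {"offset": [5.6,0.05,0],"turn": 0}
    - {"offset": [5.6,0.05,0],"turn": 0}

```text
time_s: 5.25
ee_pos: [680.8, -151.7, 153.4]
eef_rot: [[0.002, 0.953, 0.303], [-0.001, 0.303, -0.953], [-1.0, 0.002, 0.001]]
wrist_force: [-0.0, -0.1, -0.9]
gripper_width: 0.341
```

Call:
carry_out:
  commands:
    - {"offset": [0,0,0],"turn": 0}
    - {"offset": [0,0,0],"turn": 0}
    - {"offset": [0,0,0],"turn": 0}
    - {"offset": [0,0,0],"turn": 0}
    - {"offset": [-1,0,0],"turn": 0}
    - {"offset": [-3,0,0],"turn": 0}
    - {"offset": [-6,0,0],"turn": 0}
    - {"offset": [-9,0,0],"turn": 0}
  grip: 5.5

```text
time_s: 6.05
ee_pos: [680.4, -151.6, 245.2]
eef_rot: [[0.002, 0.953, 0.303], [-0.001, 0.303, -0.953], [-1.0, 0.002, 0.001]]
wrist_force: [0.3, -0.2, 0.1]
gripper_width: 0.645
```

Run:
```python
from m import *
plan((431.5,158.5,200,18),(431.5,158.5,87,18))
im,d=cap('scene'); cv2.imwrite('pics/s5.png',cv2.resize(im[160:360,180:400],None,fx=3,fy=3,interpolation=2))
S=cloud('scene',d)
print(blob(S,(337,208),25,45,95),blob(S,(297,301),28,40,90))
```

```text
t 6.05 p [ 680.4 -151.6  245.2] F [ 0.3 -0.2  0.1] w 0.6445505344423125 j6 [-0.34  0.93]
yaw 17.6
(431.5, 158.5, 200, 18) -> [  4.44 -14.33 -37.1 ] turn -0.4
(431.5, 158.5, 87, 18) -> [ 15.74 -14.35 -37.12] turn -0.4
[876.  621.4  59.5  76.5 623.8  60.2  53.8  79.2  34.3 615.4  54.3  39.7
   3.7] [1709.   683.2 -151.5   56.1  673.4 -144.1   75.6  101.1   44.   676.9
 -139.6   52.6   15. ]
```

View pics/s5.png

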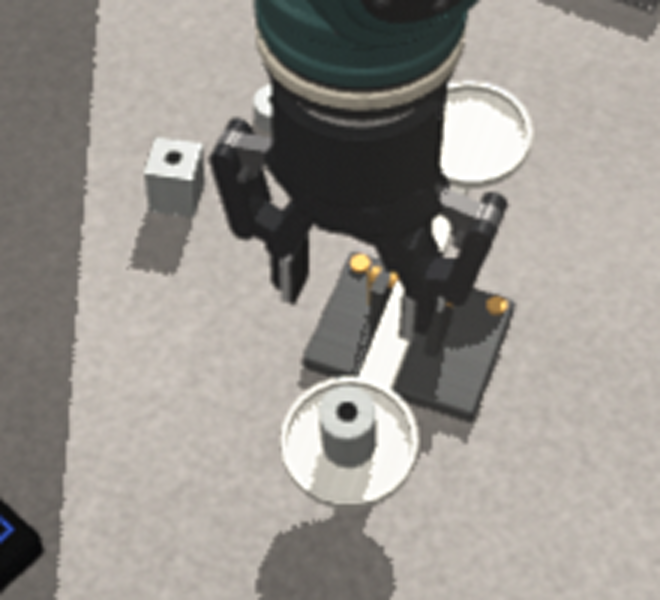

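The first spacer stands near the pan centre, and that side has gone well down. Next I'll fetch the left spacer.

Call:
carry_out:
  commands:
    - {"offset": [0,-1.5,-4],"turn": 0}
    - {"offset": [0,-3,-8],"turn": 0}
    - {"offset": [0,-4.6,-12],"turn": 0}
    - {"offset": [0,-6.2,-16],"turn": 0}
    - {"offset": [0,-7.7,-20],"turn": 0}
    - {"offset": [0,-9.3,-24],"turn": 0}
    - {"offset": [0,-10.8,-28],"turn": 0}
    - {"offset": [2,-12.4,-32],"turn": 0}
    - {"offset": [4,-13.7,-35.5],"turn": 0}
    - {"offset": [4.4,-14.3,-37.1],"turn": -0.4}
    - {"offset": [4.4,-14.3,-37.1],"turn": -0.4}
    - {"offset": [4.4,-14.3,-37.1],"turn": -0.4}
    - {"offset": [4.4,-14.3,-37.1],"turn": -0.4}
    - {"offset": [4.4,-14.3,-37.1],"turn": -0.4}
  grip: 6.0

```text
time_s: 7.5
ee_pos: [433.9, 157.5, 204.0]
eef_rot: [[0.009, 0.951, 0.308], [-0.003, 0.308, -0.951], [-1.0, 0.008, 0.005]]
wrist_force: [-0.6, 0.1, -0.7]
gripper_width: 0.705
```

Run:
```python
from m import *
plan((431.5,158.5,87,18))
im,d=cap('scene'); S=cloud('scene',d); print('pan+ z',blob(S,(337,208),25,45,95)[:4])
print('L',blob(S,(294,150),24,33,50))
bal('scene',S,[(1,(337,208),25),(-1,(297,301),28)])
```

```text
t 7.5 p [433.9 157.5 204. ] F [-0.6  0.1 -0.7] w 0.7050273705997254 j6 [0.17 1.43]
yaw 18.0
(431.5, 158.5, 87, 18) -> [11.7  -0.29 -0.23] turn -0.0
pan+ z [1250.   616.    51.4   75.6]
L [133.  434.  156.1  38.  433.4 157.1  30.7  31.3  70.2 431.1 156.2  18.
   2.1]
scene [ 6.48308e+02 -4.90570e+01  3.13000e-01  3.73530e+01] 0.46 pan+ [614.39084498  55.58323166] pan- [ 682.22608249 -153.69739465]
```

Pan+ is up 13.9 mm, which is the stop, so the right spacer is probably the heavy one. Now I'll grip the left one.

Call:
carry_out:
  commands:
    - {"offset": [3,-0.3,-0.2],"turn": 0}
    - {"offset": [6,-0.3,-0.2],"turn": 0}
    - {"offset": [8.5,-0.3,-0.2],"turn": 0}
    - {"offset": [10.5,-0.3,-0.2],"turn": 0}
    - {"offset": [11.7,-0.3,-0.2],"turn": 0}
    - {"offset": [11.7,-0.3,-0.2],"turn": 0}
    - {"offset": [11.7,-0.3,-0.2],"turn": 0}
    - {"offset": [11.7,-0.3,-0.2],"turn": 0}

```text
time_s: 8.35
ee_pos: [431.9, 158.2, 87.7]
eef_rot: [[0.01, 0.951, 0.308], [-0.002, 0.308, -0.951], [-1.0, 0.009, 0.005]]
wrist_force: [-0.4, 0.1, -1.1]
gripper_width: 0.703
```

Call:
carry_out:
  commands:
    - {"offset": [0,0,0],"turn": 0}
    - {"offset": [0,0,0],"turn": 0}
    - {"offset": [0,0,0],"turn": 0}
    - {"offset": [0,0,0],"turn": 0}
    - {"offset": [0,0,0],"turn": 0}
    - {"offset": [0,0,0],"turn": 0}
    - {"offset": [0,0,0],"turn": 0}
    - {"offset": [0,0,0],"turn": 0}
  grip: 0

```text
time_s: 9.15
ee_pos: [432.2, 158.2, 88.5]
eef_rot: [[0.011, 0.951, 0.308], [-0.002, 0.308, -0.951], [-1.0, 0.01, 0.006]]
wrist_force: [-3.5, -1.6, 13.7]
gripper_width: 0.346
```

Run:
```python
from m import *
plan((613,57.4,220,18))
```

```text
t 9.15 p [432.2 158.2  88.5] F [-3.5 -1.6 13.7] w 0.34592245815712463 j6 [0.18 1.43]
yaw 18.0
(613, 57.4, 220, 18) -> [-12.93  14.23  15.23] turn -0.0
```

Call:
carry_out:
  commands:
    - {"offset": [-4,0,0],"turn": 0}
    - {"offset": [-8,0,0],"turn": 0}
    - {"offset": [-12,1,1],"turn": 0}
    - {"offset": [-13,3.5,3.8],"turn": 0}
    - {"offset": [-13,6,6.5],"turn": 0}
    - {"offset": [-13,9,9.6],"turn": 0}
    - {"offset": [-13,11.5,12.3],"turn": 0}
    - {"offset": [-13,13.5,14.4],"turn": 0}
    - {"offset": [-13,14.2,15.2],"turn": 0}
    - {"offset": [-13,14.2,15.2],"turn": 0}
    - {"offset": [-13,14.2,15.2],"turn": 0}
    - {"offset": [-13,14.2,15.2],"turn": 0}
    - {"offset": [-13,14.2,15.2],"turn": 0}

```text
time_s: 10.45
ee_pos: [611.9, 58.3, 221.1]
eef_rot: [[0.011, 0.951, 0.309], [-0.002, 0.309, -0.951], [-1.0, 0.01, 0.006]]
wrist_force: [-0.4, 0.7, -0.4]
gripper_width: 0.344
```

Run:
```python
from m import *
plan((613,57.4,169,18))
im,d=cap('scene'); cv2.imwrite('pics/s6.png',cv2.resize(im[120:340,220:440],None,fx=2.7,fy=2.7,interpolation=2))
```

```text
t 10.45 p [611.9  58.3 221.1] F [-0.4  0.7 -0.4] w 0.3437081410564489 j6 [-0.04  1.22]
yaw 18.0
(613, 57.4, 169, 18) -> [5.21 0.03 0.09] turn 0.0
```

View pics/s6.png

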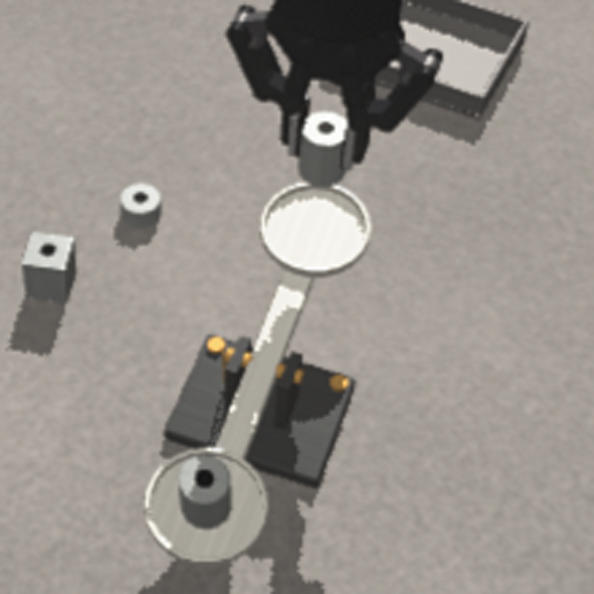

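The second spacer is held over the raised pan, and the first still stands on its own pan. I'll lower and release.

Call:
carry_out:
  commands:
    - {"offset": [2,0.05,0.1],"turn": 0}
    - {"offset": [3.5,0.05,0.1],"turn": 0}
    - {"offset": [4.5,0.05,0.1],"turn": 0}
    - {"offset": [5.0,0.05,0.1],"turn": 0}
    - {"offset": [5.2,0.05,0.1],"turn": 0}
    - {"offset": [5.25,0.05,0.1],"turn": 0}
    - {"offset": [5.25,0.05,0.1],"turn": 0}
    - {"offset": [5.25,0.05,0.1],"turn": 0}

```text
time_s: 11.3
ee_pos: [613.6, 57.3, 169.1]
eef_rot: [[0.012, 0.951, 0.309], [-0.002, 0.309, -0.951], [-1.0, 0.011, 0.006]]
wrist_force: [-0.8, -0.6, -0.5]
gripper_width: 0.337
```

Call:
carry_out:
  commands:
    - {"offset": [0,0,0],"turn": 0}
    - {"offset": [0,0,0],"turn": 0}
    - {"offset": [0,0,0],"turn": 0}
    - {"offset": [0,0,0],"turn": 0}
    - {"offset": [-1,0,0],"turn": 0}
    - {"offset": [-3,0,0],"turn": 0}
    - {"offset": [-6,0,0],"turn": 0}
    - {"offset": [-9,0,0],"turn": 0}
    - {"offset": [-10,0,0],"turn": 0}
    - {"offset": [-10,0,0],"turn": 0}
    - {"offset": [-10,0,0],"turn": 0}
    - {"offset": [-10,0,0],"turn": 0}
    - {"offset": [-10,0,0],"turn": 0}
    - {"offset": [-10,0,0],"turn": 0}
    - {"offset": [-10,0,0],"turn": 0}
    - {"offset": [-10,0,0],"turn": 0}
  grip: 5.5

```text
time_s: 12.9
ee_pos: [612.4, 57.5, 268.9]
eef_rot: [[0.012, 0.951, 0.309], [-0.002, 0.309, -0.951], [-1.0, 0.011, 0.006]]
wrist_force: [1.2, 1.0, 0.3]
gripper_width: 0.642
```

Run:
```python
from m import *
im,d=cap('scene'); cv2.imwrite('pics/s7.png',cv2.resize(im[120:340,220:440],None,fx=2.7,fy=2.7,interpolation=2))
S=cloud('scene',d)
v,u=np.mgrid[:420,:560]
for c,z in (((337,190),96),((297,285),70)):
  m=((u-c[0])**2+(v-c[1])**2<30**2)&(S[...,2]>z)&(S[...,2]<z+40); P=S[m]; print(len(P),P.mean(0),np.percentile(P[:,2],[5,50,95]))
plan((681,-152,260,18))
```

```text
266 [617.54255474  51.88245142 109.42861058] [ 98.65635939 111.34457386 114.1811293 ]
368 [ 684.54573119 -157.88787973   87.27349883] [73.90938824 89.39947584 92.31780989]
t 12.95 p [612.4  57.5 269. ] F [-1.1 -1.   0.2] w 0.6421219261502087 j6 [-0.04  1.22]
yaw 18.0
(681, -152, 260, 18) -> [ 1.03  0.04 22.04] turn 0.0
```

View pics/s7.png

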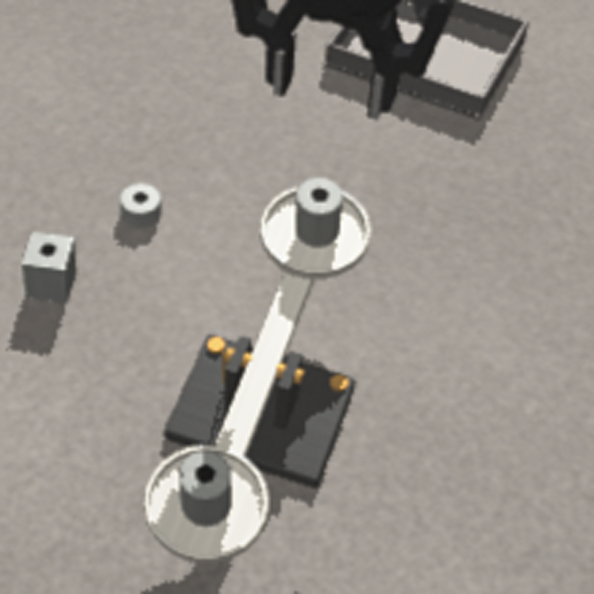

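R's top is at about z 90 and L's at about 112, so the right spacer is the heavier. Both stand inside the rims and the gripper is clear. Next I'll locate the right spacer precisely.

Run:
```python
from m import *
im,d=cap('scene'); S=cloud('scene',d); im2,d2=cap('top'); W=cloud('top',d2)
print('R scene',blob(S,(297,285),30,85,100)); print('L scene',blob(S,(337,190),26,106,125))
v,u=np.mgrid[:420,:560]
for n,A,x,y,z in(('Rtop',W,681,-153,85),('Ltop',W,613,57,106)):
  P=A[(np.hypot(A[...,0]-x,A[...,1]-y)<30)&(A[...,2]>z)&(A[...,2]<z+20)]; print(n,len(P),P.mean(0) if len(P) else '')
plan((681,-154,210,18),(681,-154,142,18))
```

```text
R scene [ 287.   683.  -156.4   89.9  682.8 -156.1   30.2   30.5   61.1  682.2
 -155.6   16.3    1.7]
L scene [204.  616.5  53.6 111.9 615.7  54.8  30.5  31.7  47.4 616.   54.2  16.9
   1.8]
Rtop 173 [ 679.00698327 -153.90773393   92.77044621]
Ltop 11 [613.15475737  41.39855866 114.42440307]
t 13.05 p [612.4  57.5 269. ] F [-0.5  0.2 -0.3] w 0.6408196171630035 j6 [-0.04  1.22]
yaw 18.0
(681, -154, 210, 18) -> [ 6.04 -0.07 22.2 ] turn -0.0
(681, -154, 142, 18) -> [12.84 -0.15 22.16] turn -0.0
```

Call:
carry_out:
  commands:
    - {"offset": [0,0,4],"turn": 0}
    - {"offset": [0,0,8],"turn": 0}
    - {"offset": [0,0,12],"turn": 0}
    - {"offset": [0,0,16],"turn": 0}
    - {"offset": [1,0,19.5],"turn": 0}
    - {"offset": [3,-0.1,21.5],"turn": 0}
    - {"offset": [4,-0.1,22.2],"turn": 0}
    - {"offset": [6,-0.1,22.2],"turn": 0}
    - {"offset": [6,-0.1,22.2],"turn": 0}
    - {"offset": [6,-0.1,22.2],"turn": 0}
    - {"offset": [8,-0.1,22.2],"turn": 0}
    - {"offset": [10,-0.1,22.2],"turn": 0}
    - {"offset": [11.5,-0.1,22.2],"turn": 0}
    - {"offset": [12.5,-0.1,22.2],"turn": 0}
    - {"offset": [12.8,-0.1,22.2],"turn": 0}
    - {"offset": [12.8,-0.1,22.2],"turn": 0}
    - {"offset": [12.8,-0.1,22.2],"turn": 0}
  grip: 5.5

```text
time_s: 14.75
ee_pos: [682.0, -154.2, 143.4]
eef_rot: [[0.013, 0.951, 0.309], [-0.003, 0.309, -0.951], [-1.0, 0.012, 0.007]]
wrist_force: [0.8, -0.1, 0.5]
gripper_width: 0.644
```

Run:
```python
from m import *
plan((681,-154.5,142,18))
im,d=cap('scene'); cv2.imwrite('pics/s8.png',cv2.resize(im[160:340,220:420],None,fx=3,fy=3,interpolation=2))
```

```text
t 14.75 p [ 682.  -154.2  143.4] F [ 0.8 -0.1  0.5] w 0.644297838454214 j6 [-0.34  0.92]
yaw 18.0
(681, -154.5, 142, 18) -> [ 0.14 -0.1  -0.  ] turn 0.0
```

View pics/s8.png

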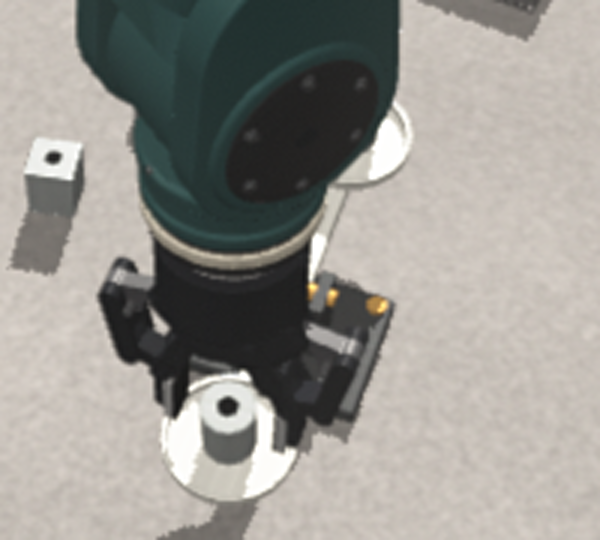

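The spacer stands between the open pads, with the tips above the pan floor. I'll grip it now.

Call:
carry_out:
  commands:
    - {"offset": [0.1,-0.1,0],"turn": 0}
    - {"offset": [0.1,-0.1,0],"turn": 0}
    - {"offset": [0.1,-0.1,0],"turn": 0}
    - {"offset": [0.1,-0.1,0],"turn": 0}
    - {"offset": [0.1,-0.1,0],"turn": 0}
    - {"offset": [0.1,-0.1,0],"turn": 0}
    - {"offset": [0.1,-0.1,0],"turn": 0}
    - {"offset": [0.1,-0.1,0],"turn": 0}
  grip: 0

```text
time_s: 15.6
ee_pos: [681.1, -154.7, 142.4]
eef_rot: [[0.014, 0.951, 0.309], [-0.003, 0.309, -0.951], [-1.0, 0.012, 0.007]]
wrist_force: [0.5, -1.2, 0.3]
gripper_width: 0.342
```

Call:
carry_out:
  commands:
    - {"offset": [-0.5,0,0],"turn": 0}
    - {"offset": [-1,0,0],"turn": 0}
    - {"offset": [-1.5,0,0],"turn": 0}
    - {"offset": [-2,0,0],"turn": 0}
    - {"offset": [-2.5,0,0],"turn": 0}
    - {"offset": [-3.2,0,0],"turn": 0}
    - {"offset": [-4,0,0],"turn": 0}
    - {"offset": [-6,0,0],"turn": 0}
    - {"offset": [-8,0,0],"turn": 0}
    - {"offset": [-11,0,0],"turn": 0}
    - {"offset": [-13,0,0],"turn": 0}
    - {"offset": [-13,0,0],"turn": 0}
    - {"offset": [-13,0,0],"turn": 0}

```text
time_s: 16.9
ee_pos: [679.3, -154.3, 272.1]
eef_rot: [[0.014, 0.951, 0.309], [-0.003, 0.309, -0.951], [-1.0, 0.012, 0.007]]
wrist_force: [0.2, 0.2, -2.7]
gripper_width: 0.341
```

Run:
```python
from m import *
im,d=cap('scene'); cv2.imwrite('pics/s9.png',cv2.resize(im[80:340,200:460],None,fx=2.3,fy=2.3,interpolation=2))
W=cloud('top',np.load('/tmp/top.npz')['d'])
S=cloud('scene',d)
for n,A in (('top',W),('scene',S)):
  P=A[(A[...,2]>17)&(A[...,2]<35)&(np.abs(A[...,0]-533)<95)&(np.abs(A[...,1]-339)<80)]; print(n,cv2.minAreaRect(P[:,:2].astype(np.float32)))
plan((532,338,275,18),(532,338,100,18))
```

```text
top ((0.0, 0.0), (0.0, 0.0), 0.0)
scene ((538.2088012695312, 337.90655517578125), (137.93746948242188, 116.74494171142578), 10.6492919921875)
t 16.95 p [ 679.1 -154.2  271.3] F [ 0.3 -1.  -1.4] w 0.3430092936228614 j6 [-0.34  0.92]
yaw 18.0
(532, 338, 275, 18) -> [ -0.67   1.22 -51.35] turn -0.0
(532, 338, 100, 18) -> [ 16.83   1.03 -51.46] turn -0.0
```

View pics/s9.png

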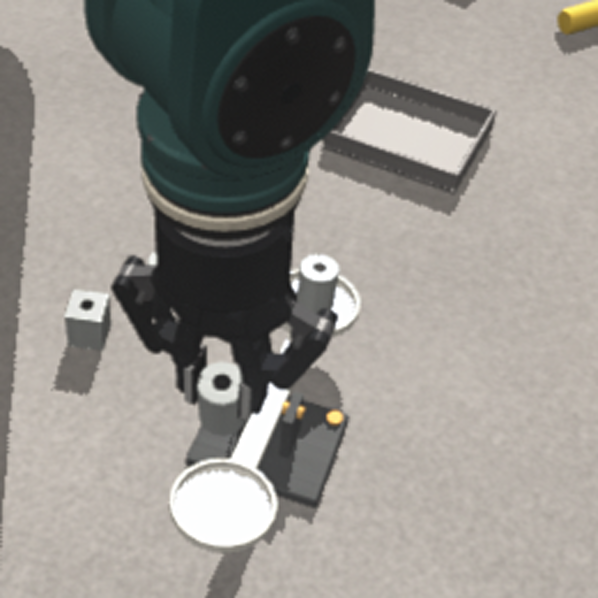

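The heavy spacer is lifted, and the light one still stands on its pan. Next is the tray, centred at about (535, 338).

Call:
carry_out:
  commands:
    - {"offset": [-0.5,0.1,-4],"turn": 0}
    - {"offset": [-0.5,0.2,-8],"turn": 0}
    - {"offset": [-0.5,0.3,-12],"turn": 0}
    - {"offset": [-0.5,0.5,-16],"turn": 0}
    - {"offset": [-0.5,0.6,-20],"turn": 0}
    - {"offset": [-0.5,0.7,-24],"turn": 0}
    - {"offset": [-0.5,0.8,-28],"turn": 0}
    - {"offset": [-0.5,1,-32],"turn": 0}
    - {"offset": [-0.5,1.1,-36],"turn": 0}
    - {"offset": [-0.5,1.2,-40],"turn": 0}
    - {"offset": [-0.5,1.3,-44],"turn": 0}
    - {"offset": [-0.5,1.4,-48],"turn": 0}
    - {"offset": [-0.5,1.5,-50.5],"turn": 0}
    - {"offset": [-0.5,1.5,-51.3],"turn": 0}
    - {"offset": [-0.5,1.5,-51.3],"turn": 0}
    - {"offset": [-0.5,1.5,-51.3],"turn": 0}
    - {"offset": [-0.5,1.5,-51.3],"turn": 0}
    - {"offset": [-0.5,1.5,-51.3],"turn": 0}

```text
time_s: 18.75
ee_pos: [535.2, 337.4, 273.3]
eef_rot: [[0.012, 0.951, 0.308], [-0.003, 0.308, -0.951], [-1.0, 0.011, 0.006]]
wrist_force: [-0.4, -0.4, -2.4]
gripper_width: 0.339
```

Run:
```python
from m import *
plan((535,338,96,18))
im,d=cap('scene'); cv2.imwrite('pics/s10.png',cv2.resize(im[40:300,200:460],None,fx=2.3,fy=2.3,interpolation=2))
S=cloud('scene',d)
P=S[(S[...,2]>112)&(S[...,2]<260)&(np.hypot(S[...,0]-535,S[...,1]-338)<26)]; print(len(P),np.percentile(P[:,2],[0,1,5,50,95]) if len(P) else '')
```

```text
t 18.75 p [535.2 337.4 273.3] F [-0.4 -0.4 -2.4] w 0.3388799836925992 j6 [0.44 1.69]
yaw 17.9
(535, 338, 96, 18) -> [17.73 -0.19 -0.18] turn -0.1
598 [179.59630538 181.38091985 185.8769883  218.41291811 252.32401382]
```

View pics/s10.png

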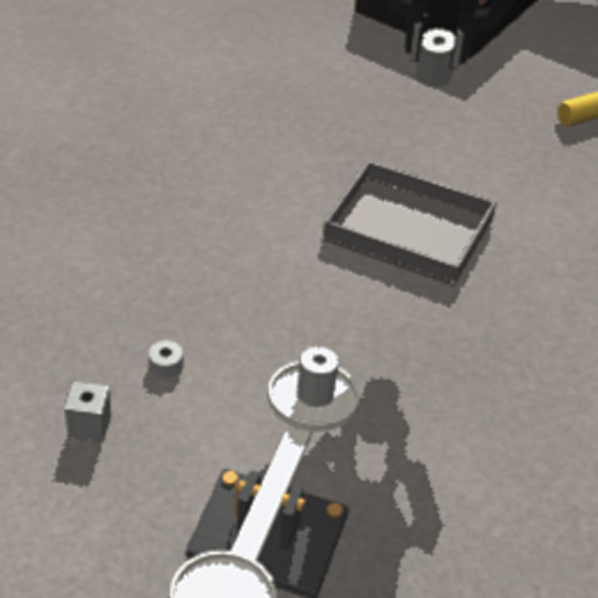

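The spacer's underside is about 91 mm below the TCP, and the light spacer stands on its pan. I'll lower to TCP z of about 98, release and withdraw.

Call:
carry_out:
  commands:
    - {"offset": [4,-0.1,-0.1],"turn": 0}
    - {"offset": [8,-0.2,-0.2],"turn": 0}
    - {"offset": [11.5,-0.2,-0.2],"turn": 0}
    - {"offset": [14,-0.2,-0.2],"turn": 0}
    - {"offset": [16,-0.2,-0.2],"turn": 0}
    - {"offset": [17,-0.2,-0.2],"turn": 0}
    - {"offset": [17.5,-0.2,-0.2],"turn": 0}
    - {"offset": [17.6,-0.2,-0.2],"turn": 0}
    - {"offset": [17.6,-0.2,-0.2],"turn": 0}

```text
time_s: 19.7
ee_pos: [535.2, 338.5, 98.1]
eef_rot: [[0.013, 0.951, 0.308], [-0.002, 0.308, -0.951], [-1.0, 0.012, 0.006]]
wrist_force: [0.5, 0.1, -1.6]
gripper_width: 0.339
```

Call:
carry_out:
  commands:
    - {"offset": [0,0,0],"turn": 0}
    - {"offset": [0,0,0],"turn": 0}
    - {"offset": [0,0,0],"turn": 0}
    - {"offset": [0,0,0],"turn": 0}
    - {"offset": [0,0,0],"turn": 0}
    - {"offset": [-1,0,0],"turn": 0}
    - {"offset": [-4,0,0],"turn": 0}
    - {"offset": [-8,0,0],"turn": 0}
    - {"offset": [-12,0,0],"turn": 0}
    - {"offset": [-16,0,0],"turn": 0}
    - {"offset": [-18,0,0],"turn": 0}
    - {"offset": [-18,0,0],"turn": 0}
    - {"offset": [-18,0,0],"turn": 0}
    - {"offset": [-18,0,0],"turn": 0}
    - {"offset": [-18,0,0],"turn": 0}
  grip: 5.5

```text
time_s: 21.2
ee_pos: [532.5, 338.7, 277.1]
eef_rot: [[0.012, 0.951, 0.308], [-0.003, 0.308, -0.951], [-1.0, 0.01, 0.006]]
wrist_force: [0.2, 0.1, -0.1]
gripper_width: 0.646
```

Run:
```python
from m import *
plan((535,338,96,18))
im,d=cap('scene'); cv2.imwrite('pics/s11.png',cv2.resize(im[40:300,200:460],None,fx=2.3,fy=2.3,interpolation=2))
S=cloud('scene',d)
print('pan-',blob(S,(297,301),26,50,95)[:4])
for x,y,z in((535,338,33),(614,57,88)):
  P=S[(S[...,2]>z)&(S[...,2]<z+40)&(np.hypot(S[...,0]-x,S[...,1]-y)<35)]
  z=np.percentile(P[:,2],95); Q=P[P[:,2]>z-5]; print(z,cv2.minEnclosingCircle(Q[:,:2].astype(np.float32)),Q.mean(0))
```

```text
t 21.2 p [532.5 338.7 277.1] F [ 0.2  0.1 -0.1] w 0.6461042896996877 j6 [0.44 1.7 ]
yaw 17.9
(535, 338, 96, 18) -> [18.11  0.03  0.03] turn -0.1
pan- [1545.   681.1 -149.6   70.9]
45.3180101606662 ((535.9024047851562, 340.3594055175781), 17.11070442199707) [536.91344681 339.69379028  42.90200311]
94.49243889581743 ((613.2820434570312, 60.652896881103516), 17.66910743713379) [613.60996363  60.81843585  92.17835861]
```

View pics/s11.png

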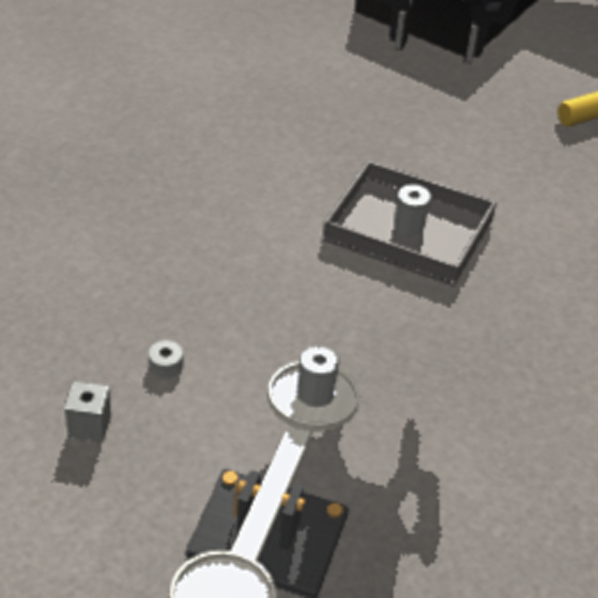

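The heavy spacer stands in the tray and the light one stands on its pan. Pan- is about 9 mm up, so the beam is at roughly 0.08 rad, and the gripper is clear of everything. I'll hand the job in.

```bash
python3 -c "
from bench import order; print(order.job_done())"
```

```text
the job is handed in; nothing more can be done
None
```

I stood one tall spacer on each pan and released both. The side holding the spacer from the right of the row dropped, at about 0.10 rad. I then put that spacer in the grey tray and left the other standing on the +y pan.

- **Heavy spacer:** in the last check it stood upright on the tray floor, within a few millimetres of the tray's centre.
- **Light spacer:** it stood upright, with its top about 4 mm from the pan's centre. The beam was at about 0.08 rad, under the 0.115 limit.
- **Robot:** the gripper was clear of everything, with wrist force near zero, after 21 s of the 72 s allowed.

Nothing failed. The two cameras disagreed by about 2 to 4 mm, so I averaged them for the spacers and the balance. The last check used only the scene camera. Handing in reported no verdict.

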